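# Work a thread tap to the bottom of a blind hole

## Robot

A 6-joint arm with a two-finger parallel gripper is mounted at the origin on a cart in front of the work surface, level with it; the furniture and walls round the work are solid. World frame = base frame: x ahead of the robot, y to its left, z up, the work surface at z = 0. Lengths are in m, angles in rad, forces in N, time in s.
With the tool pointing down it reaches from about 0.425 to 1.125 m from the base axis. Payload 14.9 kg.
Tool frame: the origin (TCP) lies midway between the tips of the shut fingers; the grasp point (between the pads) lies 19 mm behind it (r.grasp_offset is the distance from the TCP to the grasp point, in m); z points along the fingers, y is the line along which they close (so a half turn about z gives the same grasp; the last joint's range is limited). The gripper opens to 91 mm and grips with 3 to 60 N. Pads are 32 mm wide; open, the fingers measure 118 mm over their backs; the gripper's body (76 mm by 178 mm) begins 60 mm behind the grasp point.
Start: joints at [-1.181, 0.379, 1.734, -0, 1.028, -0.033], TCP at [0.287, -0.638, 0.214] pointing down, gripper open.
Joint ranges: [-2.77, 2.77], [-0.74, 2.19], [0, 2.66], [-1.06, 4.2], [0.31, 2.87], [-3.08, 3.08]. Speed limits (rad/s): [1.89, 1.89, 2.39, 3.14, 3.14, 3.14].

## Interface

Orientations are given as a unit quaternion [x, y, z, w].
In Python, from workcell import monitor, viewer, hand_in, r gives the robot as it stands.
- The arm moves only by the shell command python3 -m crank 'ROWS' [FORCE]. ROWS is JSON, a list of rows, each a list of 5 numbers: the finger opening in cm, from 0 to 9.12, then the shift along the world's x, y, z in cm, then the turn about the world's z in rad. A call has 1 to 5 rows; each row is the pose to reach, as a shift and turn from the pose commanded when the call began; what a row does not reach only later rows make up. A row lasts 1/10 s, in which the tool goes at most 50 mm and 8.59 degrees, less where a joint would pass 70% of its speed; a pose out of reach is approached as far as the arm can. A call with a gripper value outside its range is refused whole. The fingers move at their own pace and stop on an object; FORCE is the grip in N (left out, the last holds). Time passes only in rows, so rows that repeat a pose let the fingers close. It gives the time, the measured TCP pose, the force, the opening and the grip force at its end, in the units of the state.
- monitor.read_state(): the state, without advancing time (a new reading comes with each control period).
- viewer.read_camera(name): name is "side" or "top"; returns a dict with "frame" (420x560x3 uint8, red, green, blue), "fx", "fy", "cx", "cy" (pixels), "dist" ([k1, k2, p1, p2, k3] as OpenCV has them; the pictures are not rectified), "view" (4x4, takes a point from world to camera coordinates). Camera axes: x right, y up, looking along -z (the intrinsics and any distortion apply to the point x, -y, -z); pixel columns grow to the right and rows downward; lengths in m; the calibration is good to about 2 mm. A picture is of the moment at which its call begins. There is no depth.
- hand_in(): hands the job in; it is judged then, once.
The state is a dict: "time_s": time; "joint_pos": joint angles; "dq": joint speeds; "effort": joint torques, N m; "ee_pos": TCP position; "ee_rot": TCP orientation; "wrist_force": force on the tool from outside, world axes, zero at the start; "moment": the same for the moment, N m; "gripper_width": finger opening in m; "finger_force": force on a finger pad.
Only numpy, scipy, OpenCV 4.12 (cv2) and the standard library are available. Lean on these libraries where they do the work, as an engineer would, in place of code of your own. Each camera call takes 0.05 s, during which the arm holds its last target. There are 200 camera calls.

## Task

Fit the tap wrench squarely over the tap that stands in the clamped nut blank. Work the tap clockwise in the usual way, half a turn forward then a quarter turn back, doing this twice, and then go forward again until you feel it come up firmly against the bottom of the hole, without straining the tap. Let go with the wrench left seated on the tap, and leave the other things on the bench alone.

Things in the scene. Friction and masses are not known exactly. Their poses are not given: they have to be found in the camera images.
- wrench_grip (a point): Centre of the grip of the loose steel tap wrench, which stands on the bench on its socket; 77 mm above its foot. Grip: square block 28 x 28 mm, 58 to 96 mm above the foot. z up; x along the cross bar; grip flats are normal to x and y, parallel to the socket's. 0.2 to 0.4 kg. Can be gripped on either pair of flats.
- wrench_mouth (a point): Centre of the wrench's foot and socket mouth, 77 mm below wrench_grip, same axes. Lower body 34 x 34 mm, 56 mm high; in its foot a square socket 13 x 13 mm, 26 mm deep, with 1.5 mm lead-in; through it, 45 mm up, a cross bar 118 mm long, 9 to 13 mm thick.
- fixture: Dark steel plate 110 x 90 x 12 mm fixed to the bench (place and yaw differ) with two grey jaws that hold a hexagonal steel nut blank, top 46 mm above the bench. The tap stands upright in its middle. Origin: centre of the plate's underside, on the tap's axis; x along the long side.
- tap_shoulder (a point): On the tap's axis at the round shoulder (24 mm across) where the fitted wrench's foot rests: 70 mm above the bench at first, 2 mm lower per turn forward. Above it the square drive, 12 x 12 mm, 22 mm high, top 3 mm narrower. z up; x, y normal to its flats, turns with it; at first parallel to the fixture's x, y. The wrench fits four ways, with 5 degrees play either way.
- tap (a joint): Angle the tap has turned in the hole, rad, 0 at the start, grows clockwise seen from above (inward). The thread rubs with about 0.15 N m either way. Backwards it stops hard somewhere 0.1 to 0.6 rad before its start. The hole is blind and its depth differs each time: its bottom, a hard stop, is met somewhere between 5.3 and 5.8 rad.
- tap_windup (a joint): Elastic wind-up of the tap's shank between square drive and thread, rad: positive when driven clockwise, 0 at rest; a torsion spring of 2.5 N m/rad. About 0.06 while turning freely, more once at the bottom. Firm against the bottom is 0.18 or more (0.45 N m); above 0.42 (1.05 N m) either way the tap is strained.
- tape_measure: Tape measure, 68 x 76 x 31 mm, a bystander; origin at the centre of its underside.
- oil_tube: Small capped oil bottle, 37 mm diameter, 100 mm high, standing; a bystander; origin at the centre of its underside.
- pliers: Pliers lying on the bench, 61 x 171 x 14 mm, a bystander; origin at the centre of its underside.
- masking_tape: Roll of masking tape lying flat, 100 mm diameter, 25 mm high, a bystander; origin at the centre of its underside.
- caliper: Caliper lying on the bench, 61 x 210 x 12 mm, a bystander; origin at the centre of its underside.
- screwdriver_red: Screwdriver lying on the bench, 31 x 211 x 28 mm, a bystander; origin at the centre of its underside.
Not all that is in view belongs to the job. Leave any orange look-alike of the part that bears wrench_grip alone.

How it is judged:
On the way, in this order (a step that is already met when the one before it is completed fails the run):
1. the wrench is fitted over the tap's square, its foot down on the shoulder (z of wrench_mouth in the frame of tap_shoulder below 0.004 m and horizontal distance between wrench_mouth and tap_shoulder below 0.0025 m and angle between wrench_mouth's own z axis and vertical below 0.1 rad and value of joint tap below 2 rad), for 0.2 s.
2. the tap has gone about half a turn forward (value of joint tap between 2.5 and 3.9 rad), for 0.1 s.
3. it has come back about a quarter turn (value of joint tap between 0.8 and 2.3 rad), for 0.1 s.
4. it has gone forward about another half turn (value of joint tap between 4 and 5.2 rad), for 0.1 s.
5. it has come back about a quarter turn again (value of joint tap between 2.4 and 3.9 rad), for 0.1 s.
6. the tap is turned firmly against the bottom of the hole (value of joint tap above 5.2 rad and value of joint tap_windup above 0.18 rad), for 0.15 s.
At the end, for the whole second after the job is handed in: The tap has been turned firmly against the bottom of the hole and stays in (more than 5.2 rad from its start), the shank has relaxed (wind-up under 0.1 rad), and the wrench is left upright (within 0.1 rad) and seated on the tap's shoulder (within 5 mm in height, 2.5 mm sideways) (value of joint tap above 5.2 rad and value of joint tap_windup below 0.1 rad and z of wrench_mouth in the frame of tap_shoulder below 0.005 m and horizontal distance between wrench_mouth and tap_shoulder below 0.0025 m and angle between wrench_mouth's own z axis and vertical below 0.1 rad); the robot touches nothing.
It fails at once if the tap is strained: its shank is wound up by more than 0.42 rad (value of joint tap_windup above 0.42 rad or value of joint tap_windup below -0.42 rad).
It fails at once if another thing on the bench is pushed more than 30 mm or the oil bottle tips (distance of any of tape_measure, oil_tube, pliers, masking_tape, caliper, screwdriver_red from where it was at the start of the episode above 0.03 m or angle between oil_tube's own z axis and vertical above 0.5 rad).
It also fails if it takes over 72 s, if anything falls off the work surface, if the arm or the gripper's body presses on something with over 40 N, if the wrist force passes 120 N, or if a joint passes its speed limit or range.

## Working session

There is one attempt and no reset: what is moved stays moved. The work goes in short steps, Python scripts to look and compute and a shell command to move; the robot and the scene stay as the last step left them, time stands still between calls to the robot, and variables do not carry over. Pictures are saved under pics/ and viewed, at most 10 in all, crops included, and the job is handed in when it is done.

```bash
mkdir -p pics; ls; cat > h.py <<'E'
import numpy as np, cv2
from workcell import monitor, viewer, hand_in, r
def cam(n):
    c=viewer.read_camera(n); np.savez(f'{n}.npz',**{k:np.array(v) for k,v in c.items()}); return c
def load(n): return dict(np.load(f'{n}.npz'))
def ray(c,uv):
    K=np.array([[c['fx'],0,c['cx']],[0,c['fy'],c['cy']],[0,0,1]],float)
    p=cv2.undistortPoints(np.array([[uv]],float),K,np.array(c['dist'],float))[0,0]
    V=np.array(c['view']);R=V[:3,:3];t=V[:3,3]
    return -R.T@t, R.T@np.array([p[0],-p[1],-1.])
def atz(c,uv,z):
    o,d=ray(c,uv); return o+d*(z-o[2])/d[2]
def tri(c1,u1,c2,u2):
    o1,d1=ray(c1,u1);o2,d2=ray(c2,u2)
    s=np.linalg.lstsq(np.c_[d1,-d2],o2-o1,rcond=None)[0]
    a=o1+d1*s[0];b=o2+d2*s[1]; return (a+b)/2,np.linalg.norm(a-b)
def proj(c,P):
    V=np.array(c['view']);q=V[:3,:3]@np.array(P,float)+V[:3,3]
    K=np.array([[c['fx'],0,c['cx']],[0,c['fy'],c['cy']],[0,0,1]],float)
    return cv2.projectPoints(np.array([[q[0],-q[1],-q[2]]]),np.zeros(3),np.zeros(3),K,np.array(c['dist'],float))[0].ravel()
E
python3 - <<'E'
from h import *
ims=[cam(n)['frame'] for n in ('side','top')]
for n,i in zip(('side','top'),ims): cv2.imwrite(f'pics/{n}0.png',cv2.resize(np.array(i)[:,:,::-1],(784,588),interpolation=cv2.INTER_CUBIC))
for n in('side','top'):
    V=load(n)['view'];print(n,-V[:3,:3].T@V[:3,3],-V[2,:3],load(n)['fx'])
print(monitor.read_state())
E
```

```text
pics
side [ 0.16786785 -1.30498635  0.59706089] [ 0.2667696   0.8828036  -0.38664166] 511.52836416004016
top [ 0.48095836 -0.09234283  1.08622263] [ 0.05760067  0.00952159 -0.9982943 ] 421.0763067226923
{'time_s': 0.1, 'joint_pos': array([-1.18131748e+00,  3.79365042e-01,  1.73470685e+00,  6.89028954e-06,
        1.02847589e+00, -3.32516349e-02]), 'dq': array([ 0.00139601, -0.00137582, -0.00318377,  0.00065178, -0.00094599,
        0.00043722]), 'effort': array([ 1.03487506e-03, -7.65027881e+01, -4.35301352e+01,  6.52223965e-02,
        3.97582550e-02, -3.01773548e-05]), 'ee_pos': array([ 0.28707391, -0.63805233,  0.21335529]), 'ee_rot': array([ 9.77745667e-01,  2.09793190e-01, -8.17084233e-05, -4.70532030e-04]), 'wrist_force': array([-0.15298438, -0.47112813, -1.27477256]), 'moment': array([-0.04318854, -0.08035549,  0.00968915]), 'finger_force': 0.0, 'gripper_width': 0.09119339162073782}
```

View pics/side0.png

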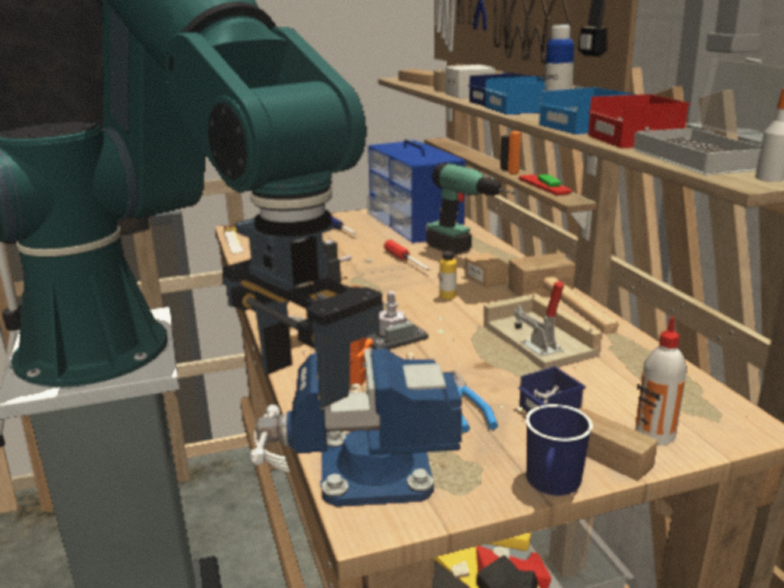

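View pics/top0.png

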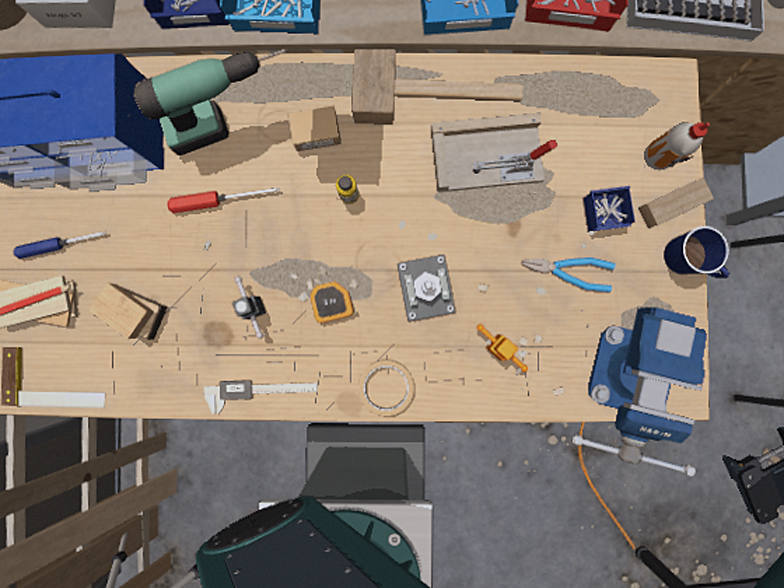

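Top view: steel wrench at (248,305). An orange look-alike is at (502,347), and the fixture with the tap is at (428,287). I choose the steel wrench; next is a close crop to check it and rough positions.

```bash
python3 - <<'E'
from h import *
c=load('top');f=c['frame'][:,:,::-1]
def crop(u,v,w=30): return cv2.resize(f[v-w:v+w,u-w:u+w],(480,480),interpolation=cv2.INTER_CUBIC)[:, :400] if 0 else cv2.resize(f[v-w:v+w,u-w:u+w],(396,396),interpolation=cv2.INTER_CUBIC)
print('centres',(177,218),(305,205))
cv2.imwrite('pics/c1.png',np.hstack([crop(177,218),crop(305,205)]))
k=560/784
print(atz(c,(245*k,305*k),.09),atz(c,(428*k,287*k),.08),atz(c,(502*k,347*k),.08), atz(c,(347*k,185*k),.1))
E
```

```text
centres (177, 218) (305, 205)
[0.50942113 0.16563066 0.09      ] [ 0.54177087 -0.14604389  0.08      ] [ 0.43980791 -0.27228806  0.08      ] [ 0.71375982 -0.00751607  0.1       ]
```

View pics/c1.png

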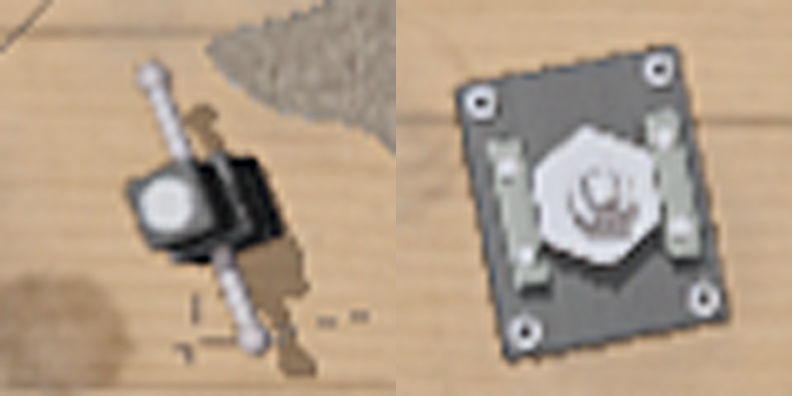

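Crop: the steel wrench has its boss top at (167,205) and bar ends at (152,75) and (254,340). The fixture plate corners are (62,88), (282,46), (332,320) and (112,362), with the tap top at about (206,188) in the right half.

```bash
python3 - <<'E'
from h import *
c=load('top')
g=lambda o,p:((p[0]+.5)/6.6-.5+o[0],(p[1]+.5)/6.6-.5+o[1])
W=(147,188);F=(275,175)
a=atz(c,g(W,(152,75)),.045);b=atz(c,g(W,(254,340)),.045)
print('bar',a,b,np.linalg.norm(a-b),(a+b)/2,np.degrees(np.arctan2(*(a-b)[[1,0]])))
print('boss',[atz(c,g(W,(167,205)),z) for z in(.096,.11)])
C=np.array([atz(c,g(F,p),.012) for p in[(62,88),(282,46),(332,320),(112,362)]])
print(C.mean(0)); 
for i in range(4):
    d=C[(i+1)%4]-C[i];print(np.linalg.norm(d),np.degrees(np.arctan2(d[1],d[0])))
print('tap',atz(c,g(F,(206,188)),.092))
R=monitor.read_state();from scipy.spatial.transform import Rotation as Ro
print(Ro.from_quat(R['ee_rot']).as_matrix())
E
```

```text
bar [0.55793232 0.19179983 0.045     ] [0.45809845 0.15115137 0.045     ] 0.10779192554062114 [0.50801538 0.1714756  0.045     ] 22.15423574286019
boss [array([0.50736607, 0.1715402 , 0.096     ]), array([0.50699271, 0.16780936, 0.11      ])]
[ 0.54478419 -0.14639124  0.012     ]
0.08704406201972424 -78.95206635036119
0.10804272121088113 -169.7741565922541
0.08654719051400832 100.98183149288741
0.10793688929633438 10.48883993328339
tap [ 0.5456423  -0.14557635  0.092     ]
[[ 9.11973621e-01  4.10248688e-01 -3.57208945e-04]
 [ 4.10248842e-01 -9.11973192e-01  8.85837565e-04]
 [ 3.76487176e-05 -9.54405048e-04 -9.99999544e-01]]
```

```bash
python3 -m crank '[[9.1,0,0,5,0.145],[9.1,0,0,10,0.29],[9.1,2.4,4,10,0.435],[9.1,4.8,8,10,0.58],[9.1,7.2,12,10,0.725]]' 30
python3 -m crank '[[9.1,2.4,4,0,0.145],[9.1,4.8,8,0,0.29],[9.1,7.2,12,0,0.435],[9.1,9.6,16,0,0.58],[9.1,12,20,0,0.725]]'
python3 -m crank '[[9.1,0.8,4.8,0,0.145],[9.1,1.6,9.6,0,0.29],[9.1,2.4,14.4,0,0.435],[9.1,3.2,19.2,0,0.58],[9.1,4,24,0,0.725]]'
python3 -m crank '[[9.1,-0.2,4.9,0,0.145],[9.1,-0.4,9.9,0,0.29],[9.1,-0.7,14.9,0,0.435],[9.1,-1,19.9,0,0.58],[9.1,-1.2,24.9,0,0.725]]'
python3 -m crank '[[9.1,0,0,-2,0.1],[9.1,0,0,-4,0.207],[9.1,0,0,-4,0.207]]'
python3 - <<'E'
from h import *
c=cam('side');s=monitor.read_state();print(s['ee_pos'],s['joint_pos'])
f=c['frame'][:,:,::-1]
uw=proj(c,(.5077,.1715,.06));ut=proj(c,(.545,-.146,.06));print(uw,ut)
o=np.round((uw+ut)/2).astype(int)-[70,50]; print(o)
cv2.imwrite('pics/s1.png',cv2.resize(f[o[1]:o[1]+105,o[0]:o[0]+140],(784,588),interpolation=cv2.INTER_CUBIC))
E
```

```text
time_s: 0.6
ee_pos: [0.3595, -0.5169, 0.3139]
ee_rot: [0.838, 0.545, 0.0, 0.0]
wrist_force: [1.6, -0.5, 0.4]
gripper_width: 0.0909
finger_force: 0.0
time_s: 1.1
ee_pos: [0.4797, -0.3165, 0.3138]
ee_rot: [0.59, 0.807, 0.0, -0.0]
wrist_force: [0.8, -1.0, -0.3]
gripper_width: 0.0909
finger_force: 0.0
time_s: 1.6
ee_pos: [0.519, -0.0764, 0.3139]
ee_rot: [0.266, 0.964, -0.0, 0.0]
wrist_force: [1.2, 0.0, -0.8]
gripper_width: 0.0911
finger_force: 0.0
time_s: 2.1
ee_pos: [0.5065, 0.1724, 0.3139]
ee_rot: [-0.093, 0.996, -0.0, 0.0]
wrist_force: [1.9, -0.0, 0.0]
gripper_width: 0.0914
finger_force: 0.0
time_s: 2.4
ee_pos: [0.5056, 0.1704, 0.2714]
ee_rot: [-0.194, 0.981, -0.0, -0.002]
wrist_force: [-0.0, 0.2, 1.2]
gripper_width: 0.0913
finger_force: 0.0
[0.50646971 0.17027145 0.27302814] [ 2.80697940e-01  4.50556548e-02  2.02710315e+00  8.34525871e-06
  1.07192815e+00 -1.67635186e+00]
[234.56977813 183.47754661] [278.01171068 220.0130624 ]
[186 152]
```

View pics/s1.png

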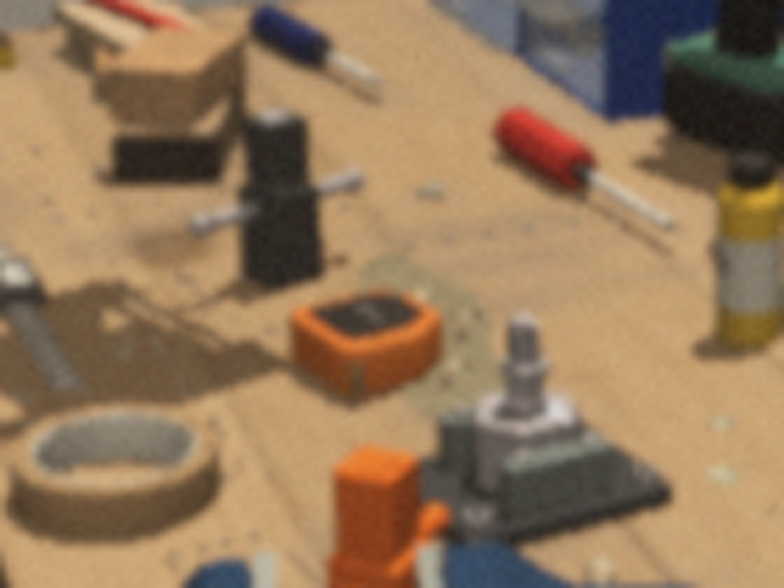

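Side crop: steel wrench with boss top at (275,118) and bar ends at (200,222) and (355,180). Tap top is at (523,320), and the orange look-alike is clearly separate at (375,470). Triangulating.

```bash
python3 - <<'E'
from h import *
t=load('top');s=load('side')
g=lambda o,p,k=6.6:((p[0]+.5)/k-.5+o[0],(p[1]+.5)/k-.5+o[1])
W=(147,188);F=(275,175);S=(186,152)
T=lambda o,p,q:print(tri(t,g(o,p),s,g(S,q,5.6)))
T(W,(167,205),(275,118))
T(W,(152,75),(355,180)); T(W,(254,340),(200,222))
T(F,(206,188),(523,320))
E
```

```text
(array([0.50861308, 0.1713376 , 0.09557625]), np.float64(0.0025487993362575847))
(array([0.55865279, 0.19140301, 0.04571755]), np.float64(0.0015983992637122909))
(array([0.45890373, 0.1502142 , 0.04823429]), np.float64(0.0015081383621824301))
(array([ 0.54691516, -0.14597491,  0.09135487]), np.float64(0.0025594925188682327))
```

```bash
python3 -m crank '[[9.1,0.15,0,-5,0],[9.1,0.15,0,-10,0],[9.1,0.15,0,-15,0],[9.1,0.15,0,-18.5,0],[9.1,0.15,0,-21.2,0]]' 30
python3 -m crank '[[9.1,0,0,0,0],[2,0,0,0,0],[2,0,0,0,0],[2,0,0,0,0],[2,0,0,0,0]]' 30
python3 -m crank '[[2,0,0,0,0],[2,0,0,0,0],[2,0,0,0,0],[2,0,0,0,0]]' 30
```

```text
time_s: 2.95
ee_pos: [0.5088, 0.1699, 0.0607]
ee_rot: [-0.191, 0.982, -0.0, -0.0]
wrist_force: [-0.3, 0.7, 0.0]
gripper_width: 0.0909
finger_force: 0.0
time_s: 3.45
ee_pos: [0.5094, 0.1706, 0.0632]
ee_rot: [-0.193, 0.981, 0.0, 0.001]
wrist_force: [-0.6, 1.0, 0.0]
gripper_width: 0.0617
finger_force: 0.0
time_s: 3.85
ee_pos: [0.5087, 0.1703, 0.0619]
ee_rot: [-0.193, 0.981, -0.0, -0.0]
wrist_force: [-0.2, -0.4, 0.0]
gripper_width: 0.0299
finger_force: 0.0
```

```bash
python3 -m crank '[[2,0,0,0,0],[2,0,0,0,0],[2,0,0,0,0]]' 40
python3 -m crank '[[2,0,0,1,0],[2,0,0,5,0],[2,0,0,9,0],[2,0,0,13,0]]'
```

```text
time_s: 4.15
ee_pos: [0.5087, 0.1704, 0.0619]
ee_rot: [-0.193, 0.981, -0.0, -0.0]
wrist_force: [-0.5, 0.7, -0.5]
gripper_width: 0.0277
finger_force: 40.0
time_s: 4.55
ee_pos: [0.5081, 0.1702, 0.1937]
ee_rot: [-0.193, 0.981, -0.0, -0.0]
wrist_force: [0.8, 0.8, -4.3]
gripper_width: 0.0281
finger_force: 40.0
```

```bash
python3 -m crank '[[2,0.4,-3.5,0,-0.1],[2,0.9,-7.9,0,-0.202],[2,1.4,-12.3,0,-0.202],[2,1.9,-16.7,0,-0.202],[2,2.4,-21.1,0,-0.202]]'
python3 -m crank '[[2,0.5,-4,0,0],[2,1,-8,0,0],[2,1.4,-10.6,0,0],[2,1.4,-10.6,0,0],[2,1.4,-10.6,0,0]]'
python3 - <<'E'
from h import *
a=cam('side');b=cam('top');s=monitor.read_state();print(s['ee_pos'],s['ee_rot'],s['joint_pos'][5])
def cr(c,P,w,h,k):
    u=np.round(proj(c,P)).astype(int)-[w//2,h//2];print(u);return cv2.resize(c['frame'][u[1]:u[1]+h,u[0]:u[0]+w,::-1],(w*k,h*k),interpolation=cv2.INTER_CUBIC)
cv2.imwrite('pics/fit.png',np.hstack([cr(a,(.546,-.1457,.11),50,74,8),cr(b,(.546,-.1457,.1),50,74,8)]))
E
```

```text
time_s: 5.05
ee_pos: [0.5323, -0.0424, 0.1925]
ee_rot: [-0.093, 0.996, -0.0, 0.0]
wrist_force: [0.5, 0.2, -4.4]
gripper_width: 0.0279
finger_force: 40.0
time_s: 5.55
ee_pos: [0.5463, -0.1468, 0.192]
ee_rot: [-0.092, 0.996, 0.0, -0.0]
wrist_force: [-0.0, -0.1, -3.9]
gripper_width: 0.0276
finger_force: 40.0
[ 0.54634997 -0.14586333  0.19196792] [-9.31870749e-02  9.95648585e-01  1.38186016e-04 -2.11479320e-04] -2.0596627508597387
[253 165]
[281 166]
```

View pics/fit.png

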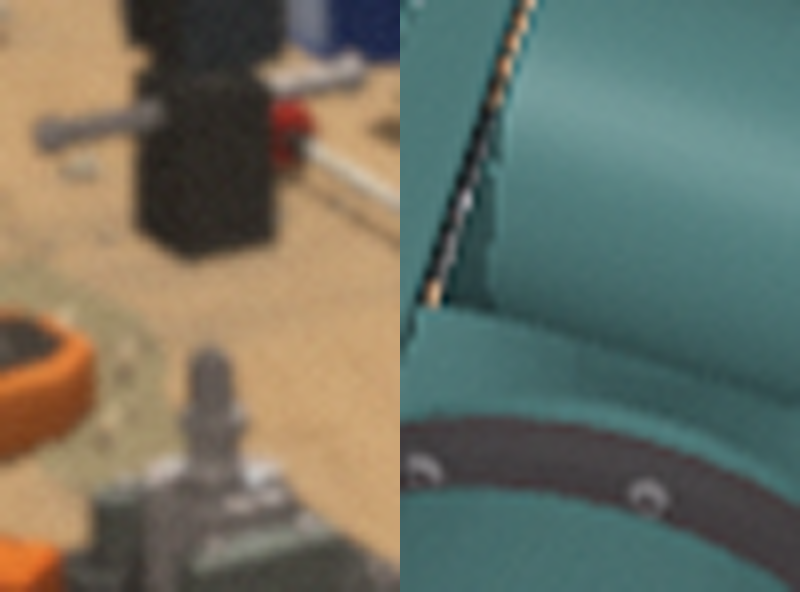

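Side crop: the wrench body runs from column 137 to 275 (mid about 206) and the tap is at column 211 at its top; the top view is blocked by the arm. I'll check the slant of the vertical there.

```bash
python3 - <<'E'
from h import *
a=load('side')
for P in[(.546,-.1457,.07),(.546,-.1457,.092),(.546,-.1457,.15),(.551,-.1457,.15)]: print(P,(proj(a,P)+.5-[253,165])*8-.5)
# body corner verticals silhouettes for a body at the TCP
y=np.radians(10.7)
for z in (.133,.16):
    us=[(proj(a,(.5463+17e-3*(i*np.cos(y)-j*np.sin(y)),-.1459+17e-3*(i*np.sin(y)+j*np.cos(y)),z))[0]+.5-253)*8-.5 for i in(-1,1) for j in(-1,1)]
    print(z,min(us),max(us))
E
```

```text
(0.546, -0.1457, 0.07) [205.65551257 414.61895755]
(0.546, -0.1457, 0.092) [204.41152235 352.00310793]
(0.546, -0.1457, 0.15) [201.04384368 183.00873566]
(0.551, -0.1457, 0.15) [215.98816176 181.01607177]
0.133 130.8974442692852 276.1100002764392
0.16 128.74611349347288 275.1021441195121
```

The offset is about 0.5 mm, inside the lead-in. I'll lower with a force check.

```bash
python3 -m crank '[[2,0.05,0,-1.5,0],[2,0.05,0,-3,0],[2,0.05,0,-3.8,0],[2,0.05,0,-4.3,0],[2,0.05,0,-4.3,0]]'
python3 -m crank '[[2,0,0,-0.3,0],[2,0,0,-0.6,0],[2,0,0,-0.9,0],[2,0,0,-1.2,0]]'
```

```text
time_s: 6.15
ee_pos: [0.5468, -0.1463, 0.1479]
ee_rot: [-0.093, 0.996, 0.0, -0.001]
wrist_force: [-0.4, 0.4, -3.3]
gripper_width: 0.0277
finger_force: 40.0
time_s: 6.55
ee_pos: [0.5473, -0.1467, 0.1368]
ee_rot: [-0.093, 0.996, -0.0, 0.0]
wrist_force: [-0.5, -0.1, -3.8]
gripper_width: 0.0275
finger_force: 40.0
```

```bash
python3 -m crank '[[2,0,0,-0.2,0],[2,0,0,-0.4,0],[2,0,0,-0.5,0],[2,0,0,-0.55,0],[2,0,0,-0.55,0]]'
python3 - <<'E'
from h import *
print(monitor.read_state())
E
```

```text
time_s: 7.05
ee_pos: [0.5474, -0.1467, 0.1317]
ee_rot: [-0.093, 0.996, -0.0, 0.0]
wrist_force: [-0.9, 0.0, 0.4]
gripper_width: 0.028
finger_force: 40.0
{'time_s': 7.05, 'joint_pos': array([-3.02954633e-01,  2.88279177e-01,  2.04169817e+00, -9.38281836e-06,
        8.11386982e-01, -2.05996203e+00]), 'dq': array([ 1.09700271e-03, -1.19480721e-03,  1.66221872e-03, -9.35606765e-05,
       -1.09130668e-03, -3.17116882e-04]), 'effort': array([ 4.72071965e-02, -6.09129739e+01, -3.65504444e+01, -3.24102526e-03,
       -3.97194866e-01, -8.97570699e-04]), 'ee_pos': array([ 0.54739199, -0.1466921 ,  0.1316964 ]), 'ee_rot': array([-9.29742928e-02,  9.95668503e-01, -4.71822129e-05,  1.04013405e-04]), 'wrist_force': array([-0.87447145,  0.02908207,  0.41222168]), 'moment': array([ 0.12474295,  0.19885724, -0.05436266]), 'finger_force': 39.98872697353363, 'gripper_width': 0.027978986993190888}
```

Seated: the foot is on the shoulder at TCP z 0.1317 and the wrench weight has gone to the tap. First forward half turn.

```bash
cat > m.py <<'E'
from h import *
s=monitor.read_state();q=s['ee_rot'];print('Mz %.3f q6 %.3f yaw %.3f F %s'%(s['moment'][2],s['joint_pos'][5],2*np.arctan2(q[1],q[0]),np.round(s['wrist_force'],1)))
E
python3 -m crank '[[2,0,0,0,-0.05],[2,0,0,0,-0.15],[2,0,0,-0.01,-0.25],[2,0,0,-0.01,-0.35],[2,0,0,-0.01,-0.45]]'; python3 m.py
python3 -m crank '[[2,0,0,-0.01,-0.12],[2,0,0,-0.01,-0.24],[2,0,0,-0.01,-0.36],[2,0,0,-0.02,-0.48],[2,0,0,-0.02,-0.6]]'; python3 m.py
```

```text
time_s: 7.55
ee_pos: [0.5474, -0.1468, 0.1316]
ee_rot: [0.133, 0.991, -0.0, 0.0]
wrist_force: [-0.7, -0.8, 0.6]
gripper_width: 0.0275
finger_force: 40.0
Mz 0.149 q6 -1.606 yaw 2.874 F [-0.7 -0.8  0.6]
time_s: 8.05
ee_pos: [0.5473, -0.1469, 0.1314]
ee_rot: [0.421, 0.907, -0.0, 0.0]
wrist_force: [-2.2, -1.3, 1.5]
gripper_width: 0.0277
finger_force: 40.0
Mz 0.135 q6 -1.005 yaw 2.273 F [-2.2 -1.3  1.5]
```

```bash

python3 -m crank '[[2,0,0,-0.01,-0.13],[2,0,0,-0.01,-0.26],[2,0,0,-0.01,-0.39],[2,0,0,-0.02,-0.52],[2,0,0,-0.02,-0.65]]'; python3 m.py
python3 -m crank '[[2,0,0,-0.01,-0.13],[2,0,0,-0.01,-0.26],[2,0,0,-0.01,-0.39],[2,0,0,-0.02,-0.52],[2,0,0,-0.02,-0.65]]'; python3 m.py
python3 -m crank '[[2,0,0,-0.01,-0.13],[2,0,0,-0.01,-0.26],[2,0,0,-0.01,-0.39],[2,0,0,-0.02,-0.52],[2,0,0,-0.02,-0.65]]'; python3 m.py
python3 -m crank '[[2,0,0,-0.01,-0.13],[2,0,0,-0.01,-0.26],[2,0,0,-0.01,-0.32],[2,0,0,-0.01,-0.32],[2,0,0,-0.01,-0.32]]'; python3 m.py
```

```text
time_s: 8.55
ee_pos: [0.5471, -0.1469, 0.1312]
ee_rot: [0.688, 0.725, -0.0, 0.0]
wrist_force: [-4.2, -1.1, 1.9]
gripper_width: 0.0282
finger_force: 40.0
Mz 0.182 q6 -0.355 yaw 1.623 F [-4.2 -1.1  1.9]
time_s: 9.05
ee_pos: [0.5469, -0.1468, 0.131]
ee_rot: [0.884, 0.468, -0.0, 0.0]
wrist_force: [-3.8, -1.4, 2.7]
gripper_width: 0.0279
finger_force: 40.0
Mz 0.170 q6 0.295 yaw 0.973 F [-3.8 -1.4  2.7]
time_s: 9.55
ee_pos: [0.5469, -0.1467, 0.1308]
ee_rot: [0.987, 0.161, -0.0, -0.0]
wrist_force: [-3.5, -0.6, 3.7]
gripper_width: 0.0279
finger_force: 40.0
Mz 0.209 q6 0.945 yaw 0.323 F [-3.5 -0.6  3.7]
time_s: 10.05
ee_pos: [0.547, -0.1467, 0.1306]
ee_rot: [1.0, 0.005, -0.0, 0.0]
wrist_force: [-4.0, -0.0, 6.1]
gripper_width: 0.0284
finger_force: 40.0
Mz 0.158 q6 1.258 yaw 0.010 F [-4.  -0.   6.1]
```

```bash

python3 -m crank '[[2,0,0,0.02,0.06],[2,0,0,0.02,0.18],[2,0,0,0.03,0.31],[2,0,0,0.03,0.44],[2,0,0,0.04,0.57]]'; python3 m.py
python3 -m crank '[[2,0,0,0.01,0.13],[2,0,0,0.01,0.26],[2,0,0,0.01,0.39],[2,0,0,0.02,0.52],[2,0,0,0.02,0.65]]'; python3 m.py
python3 -m crank '[[2,0,0,0.01,0.13],[2,0,0,0.01,0.26],[2,0,0,0.02,0.39],[2,0,0,0.02,0.52],[2,0,0,0.02,0.65]]'; python3 m.py
python3 -m crank '[[2,0,0,0,0],[2,0,0,0,0]]'; python3 m.py
```

```text
time_s: 10.55
ee_pos: [0.547, -0.1466, 0.1308]
ee_rot: [0.958, 0.288, -0.0, -0.0]
wrist_force: [-4.0, -0.2, 1.9]
gripper_width: 0.0282
finger_force: 40.0
Mz -0.173 q6 0.683 yaw 0.585 F [-4.  -0.2  1.9]
time_s: 11.05
ee_pos: [0.547, -0.1467, 0.131]
ee_rot: [0.815, 0.579, -0.0, -0.0]
wrist_force: [-3.4, -1.1, 2.7]
gripper_width: 0.0278
finger_force: 40.0
Mz -0.111 q6 0.033 yaw 1.235 F [-3.4 -1.1  2.7]
time_s: 11.55
ee_pos: [0.5472, -0.1468, 0.1312]
ee_rot: [0.588, 0.809, -0.0, 0.0]
wrist_force: [-3.3, -1.5, 2.3]
gripper_width: 0.0277
finger_force: 40.0
Mz -0.123 q6 -0.617 yaw 1.885 F [-3.3 -1.5  2.3]
time_s: 11.75
ee_pos: [0.5472, -0.1467, 0.1312]
ee_rot: [0.592, 0.806, -0.0, 0.0]
wrist_force: [-3.2, -2.5, 2.3]
gripper_width: 0.0275
finger_force: 40.0
Mz -0.064 q6 -0.607 yaw 1.875 F [-3.2 -2.5  2.3]
```

Regrip a quarter turn back so that the last joint has enough range.

```bash

python3 -m crank '[[6,0,0,0,0],[6,0,0,0,0],[6,0,0,0,0],[6,0,0,0,0],[6,0,0,0,0]]'
python3 -m crank '[[6,0,0,0,0.131],[6,0,0,0,0.262],[6,0,0,0,0.393],[6,0,0,0,0.524],[6,0,0,0,0.655]]'; python3 m.py
python3 -m crank '[[6,0,0,0,0.131],[6,0,0,0,0.262],[6,0,0,0,0.393],[6,0,0,0,0.524],[6,0,0,0,0.655]]'
python3 -m crank '[[6,0,0,0,0.131],[6,0,0,0,0.261],[6,0,0,0,0.261],[2,0,0,0,0.261],[2,0,0,0,0.261]]'; python3 m.py
python3 -m crank '[[2,0,0,0,0],[2,0,0,0,0],[2,0,0,0,0],[2,0,0,0,0],[2,0,0,0,0]]'; python3 m.py
```

```text
time_s: 12.25
ee_pos: [0.5473, -0.1466, 0.1312]
ee_rot: [0.591, 0.807, 0.0, 0.0]
wrist_force: [-0.7, -0.1, 0.2]
gripper_width: 0.0597
finger_force: 0.0
time_s: 12.75
ee_pos: [0.5473, -0.1466, 0.1312]
ee_rot: [0.297, 0.955, 0.0, 0.0]
wrist_force: [-0.5, -0.6, -0.3]
gripper_width: 0.0599
finger_force: 0.0
Mz 0.027 q6 -1.270 yaw 2.538 F [-0.5 -0.6 -0.3]
time_s: 13.25
ee_pos: [0.5473, -0.1466, 0.1313]
ee_rot: [-0.026, 1.0, -0.0, 0.0]
wrist_force: [-0.2, -0.5, 0.5]
gripper_width: 0.0598
finger_force: 0.0
time_s: 13.75
ee_pos: [0.5472, -0.1466, 0.1312]
ee_rot: [-0.151, 0.988, -0.0, 0.0]
wrist_force: [0.4, -0.0, -0.7]
gripper_width: 0.047
finger_force: 0.0
Mz -0.003 q6 -2.178 yaw 3.446 F [ 0.4 -0.  -0.7]
time_s: 14.25
ee_pos: [0.5472, -0.1466, 0.1312]
ee_rot: [-0.153, 0.988, 0.0, 0.0]
wrist_force: [0.2, 0.4, -0.6]
gripper_width: 0.0283
finger_force: 40.0
Mz -0.009 q6 -2.181 yaw 3.449 F [ 0.2  0.4 -0.6]
```

```bash

python3 -m crank '[[2,0,0,0,-0.13],[2,0,0,0,-0.26],[2,0,0,-0.01,-0.39],[2,0,0,-0.01,-0.52],[2,0,0,-0.02,-0.65]]'; python3 m.py
python3 -m crank '[[2,0,0,-0.01,-0.13],[2,0,0,-0.01,-0.26],[2,0,0,-0.01,-0.39],[2,0,0,-0.02,-0.52],[2,0,0,-0.02,-0.65]]'; python3 m.py
python3 -m crank '[[2,0,0,-0.01,-0.13],[2,0,0,-0.01,-0.26],[2,0,0,-0.01,-0.39],[2,0,0,-0.02,-0.52],[2,0,0,-0.02,-0.65]]'; python3 m.py
python3 -m crank '[[2,0,0,-0.01,-0.13],[2,0,0,-0.01,-0.26],[2,0,0,-0.01,-0.39],[2,0,0,-0.02,-0.52],[2,0,0,-0.02,-0.65]]'; python3 m.py
python3 -m crank '[[2,0,0,-0.01,-0.13],[2,0,0,-0.01,-0.26],[2,0,0,-0.01,-0.39],[2,0,0,-0.02,-0.52],[2,0,0,-0.02,-0.65]]'; python3 m.py
python3 -m crank '[[2,0,0,0,0],[2,0,0,0,0]]'; python3 m.py
```

```text
time_s: 14.75
ee_pos: [0.5475, -0.1468, 0.1311]
ee_rot: [0.173, 0.985, -0.0, 0.0]
wrist_force: [1.1, -1.6, -0.1]
gripper_width: 0.0281
finger_force: 40.0
Mz 0.187 q6 -1.526 yaw 2.794 F [ 1.1 -1.6 -0.1]
time_s: 15.25
ee_pos: [0.5473, -0.147, 0.1309]
ee_rot: [0.478, 0.878, -0.0, 0.0]
wrist_force: [-0.6, -3.2, -0.6]
gripper_width: 0.028
finger_force: 40.0
Mz 0.140 q6 -0.876 yaw 2.144 F [-0.6 -3.2 -0.6]
time_s: 15.75
ee_pos: [0.547, -0.1471, 0.1307]
ee_rot: [0.734, 0.679, -0.0, 0.0]
wrist_force: [-1.8, -3.8, 1.7]
gripper_width: 0.0278
finger_force: 40.0
Mz 0.201 q6 -0.226 yaw 1.494 F [-1.8 -3.8  1.7]
time_s: 16.25
ee_pos: [0.5468, -0.147, 0.1305]
ee_rot: [0.912, 0.41, -0.001, 0.0]
wrist_force: [-4.1, -3.6, 3.8]
gripper_width: 0.0277
finger_force: 40.0
Mz 0.112 q6 0.424 yaw 0.844 F [-4.1 -3.6  3.8]
time_s: 16.75
ee_pos: [0.5465, -0.1468, 0.1302]
ee_rot: [0.995, 0.097, -0.001, 0.0]
wrist_force: [-4.8, -1.5, 4.6]
gripper_width: 0.0281
finger_force: 40.0
Mz 0.125 q6 1.074 yaw 0.194 F [-4.8 -1.5  4.6]
time_s: 16.95
ee_pos: [0.5466, -0.1467, 0.1302]
ee_rot: [0.995, 0.101, -0.001, -0.0]
wrist_force: [-5.0, -1.4, 4.5]
gripper_width: 0.028
finger_force: 40.0
Mz 0.090 q6 1.066 yaw 0.202 F [-5.  -1.4  4.5]
```

```bash

python3 -m crank '[[2,0,0,0.01,0.06],[2,0,0,0.02,0.18],[2,0,0,0.02,0.31],[2,0,0,0.03,0.44],[2,0,0,0.03,0.57]]'; python3 m.py
python3 -m crank '[[2,0,0,0.01,0.13],[2,0,0,0.01,0.26],[2,0,0,0.01,0.39],[2,0,0,0.02,0.52],[2,0,0,0.02,0.65]]'; python3 m.py
python3 -m crank '[[2,0,0,0.01,0.13],[2,0,0,0.01,0.26],[2,0,0,0.02,0.39],[2,0,0,0.02,0.52],[2,0,0,0.02,0.58]]'; python3 m.py
python3 -m crank '[[2,0,0,0,0],[2,0,0,0,0]]'; python3 m.py
```

```text
time_s: 17.45
ee_pos: [0.5467, -0.1467, 0.1304]
ee_rot: [0.925, 0.379, -0.001, -0.0]
wrist_force: [-3.4, -1.6, 1.7]
gripper_width: 0.0279
finger_force: 40.0
Mz -0.129 q6 0.491 yaw 0.777 F [-3.4 -1.6  1.7]
time_s: 17.95
ee_pos: [0.5469, -0.1469, 0.1306]
ee_rot: [0.756, 0.655, -0.0, -0.0]
wrist_force: [-2.4, -3.6, 0.3]
gripper_width: 0.0278
finger_force: 40.0
Mz -0.175 q6 -0.159 yaw 1.427 F [-2.4 -3.6  0.3]
time_s: 18.45
ee_pos: [0.5471, -0.1469, 0.1308]
ee_rot: [0.537, 0.843, -0.0, 0.0]
wrist_force: [-0.8, -2.8, -1.9]
gripper_width: 0.028
finger_force: 40.0
Mz -0.175 q6 -0.739 yaw 2.007 F [-0.8 -2.8 -1.9]
time_s: 18.65
ee_pos: [0.5471, -0.1468, 0.1308]
ee_rot: [0.541, 0.841, -0.0, 0.0]
wrist_force: [-0.9, -3.9, -1.4]
gripper_width: 0.028
finger_force: 40.0
Mz -0.131 q6 -0.730 yaw 1.998 F [-0.9 -3.9 -1.4]
```

```bash

python3 -m crank '[[2,0,0,0,-0.06],[2,0,0,0,-0.18],[2,0,0,-0.01,-0.31],[2,0,0,-0.02,-0.44],[2,0,0,-0.02,-0.57]]'; python3 m.py
python3 -m crank '[[2,0,0,-0.01,-0.13],[2,0,0,-0.01,-0.26],[2,0,0,-0.01,-0.39],[2,0,0,-0.02,-0.52],[2,0,0,-0.02,-0.65]]'; python3 m.py
python3 -m crank '[[2,0,0,-0.01,-0.13],[2,0,0,-0.01,-0.26],[2,0,0,-0.01,-0.39],[2,0,0,-0.02,-0.52],[2,0,0,-0.02,-0.65]]'; python3 m.py
python3 -m crank '[[2,0,0,-0.01,-0.1],[2,0,0,-0.01,-0.2],[2,0,0,-0.01,-0.28],[2,0,0,-0.01,-0.28]]'; python3 m.py
python3 -m crank '[[2,0,0,0,-0.05],[2,0,0,-0.01,-0.1],[2,0,0,-0.01,-0.1]]'; python3 m.py
python3 -m crank '[[2,0,0,0,-0.05],[2,0,0,0,-0.1],[2,0,0,0,-0.1]]'; python3 m.py
```

```text
time_s: 19.15
ee_pos: [0.5472, -0.1468, 0.1308]
ee_rot: [0.757, 0.653, -0.0, 0.0]
wrist_force: [-2.1, -3.3, 0.9]
gripper_width: 0.0281
finger_force: 40.0
Mz 0.185 q6 -0.155 yaw 1.423 F [-2.1 -3.3  0.9]
time_s: 19.65
ee_pos: [0.5469, -0.1468, 0.1305]
ee_rot: [0.926, 0.377, -0.0, -0.0]
wrist_force: [-3.5, -2.8, 1.1]
gripper_width: 0.0277
finger_force: 40.0
Mz 0.160 q6 0.495 yaw 0.773 F [-3.5 -2.8  1.1]
time_s: 20.15
ee_pos: [0.5467, -0.1466, 0.1303]
ee_rot: [0.998, 0.061, -0.001, -0.0]
wrist_force: [-4.6, -2.0, 3.3]
gripper_width: 0.0279
finger_force: 40.0
Mz 0.191 q6 1.145 yaw 0.123 F [-4.6 -2.   3.3]
time_s: 20.55
ee_pos: [0.5467, -0.1465, 0.1302]
ee_rot: [0.997, -0.076, -0.001, -0.0]
wrist_force: [-5.0, -1.0, 3.0]
gripper_width: 0.0279
finger_force: 40.0
Mz 0.166 q6 1.421 yaw -0.153 F [-5. -1.  3.]
time_s: 20.85
ee_pos: [0.5468, -0.1465, 0.1301]
ee_rot: [0.992, -0.125, -0.001, -0.0]
wrist_force: [-4.8, -0.9, 4.5]
gripper_width: 0.0276
finger_force: 40.0
Mz 0.112 q6 1.518 yaw -0.250 F [-4.8 -0.9  4.5]
time_s: 21.15
ee_pos: [0.5468, -0.1465, 0.1301]
ee_rot: [0.985, -0.174, -0.001, -0.0]
wrist_force: [-5.5, -0.6, 3.5]
gripper_width: 0.028
finger_force: 40.0
Mz 0.148 q6 1.618 yaw -0.350 F [-5.5 -0.6  3.5]
```

```bash

python3 -m crank '[[2,0,0,0,-0.05],[2,0,0,-0.01,-0.1],[2,0,0,-0.01,-0.1]]'|grep zz; python3 m.py
python3 -m crank '[[2,0,0,0,-0.04],[2,0,0,0,-0.08],[2,0,0,0,-0.08]]'|grep zz; python3 m.py
```

```text
Mz 0.112 q6 1.718 yaw -0.451 F [-5.  -0.4  4.7]
Mz 0.164 q6 1.798 yaw -0.530 F [-6.3 -0.2  4.3]
```

```bash

python3 -m crank '[[2,0,0,0,-0.04],[2,0,0,0,-0.08],[2,0,0,0,-0.08]]'|grep zz; python3 m.py
python3 -m crank '[[2,0,0,0,-0.04],[2,0,0,0,-0.08],[2,0,0,0,-0.08]]'|grep zz; python3 m.py
```

```text
Mz 0.177 q6 1.878 yaw -0.610 F [-5.  -0.3  4. ]
Mz 0.195 q6 1.957 yaw -0.690 F [-5.4  0.3  3.9]
```

```bash

python3 -m crank '[[2,0,0,0,-0.04],[2,0,0,0,-0.04]]'|grep zz; python3 m.py
```

```text
Mz 0.170 q6 1.997 yaw -0.729 F [-5.2  0.8  3.9]
```

```bash

python3 -m crank '[[2,0,0,0,-0.04],[2,0,0,-0.01,-0.08],[2,0,0,-0.01,-0.08]]'|grep zz; python3 m.py
python3 -m crank '[[2,0,0,0,-0.04],[2,0,0,0,-0.08],[2,0,0,0,-0.08]]'|grep zz; python3 m.py
```

```text
Mz 0.174 q6 2.077 yaw -0.809 F [-5.   0.8  5.3]
Mz 0.255 q6 2.157 yaw -0.889 F [-5.6  1.3  6.5]
```

```bash

python3 -m crank '[[2,0,0,0,-0.04],[2,0,0,0,-0.08],[2,0,0,0,-0.08]]'|grep zz; python3 m.py
```

```text
Mz 0.366 q6 2.237 yaw -0.969 F [-6.   2.8  6.1]
```

```bash

python3 -m crank '[[2,0,0,0,-0.04],[2,0,0,0,-0.08],[2,0,0,0,-0.08]]'|grep zz; python3 m.py; python3 -m crank '[[2,0,0,0,0]]'|grep zz; python3 m.py
```

```text
Mz 0.505 q6 2.317 yaw -1.049 F [-6.   3.2  6.5]
Mz 0.439 q6 2.316 yaw -1.048 F [-5.8  3.5  6. ]
```

```bash

python3 -m crank '[[2,0,0,0,-0.03],[2,0,0,0,-0.06],[2,0,0,0,-0.06]]'|grep zz; python3 m.py; python3 -m crank '[[2,0,0,0,0]]'|grep zz; python3 m.py; python3 -m crank '[[2,0,0,0,0]]'|grep zz; python3 m.py
```

```text
Mz 0.477 q6 2.377 yaw -1.109 F [-5.7  4.9  6.5]
Mz 0.532 q6 2.376 yaw -1.108 F [-7.   3.6  6.1]
Mz 0.535 q6 2.375 yaw -1.108 F [-6.5  4.1  6.9]
```

```bash

python3 -m crank '[[2,0,0,0.02,-0.03],[2,0,0,0.02,-0.06],[2,0,0,0.02,-0.06]]'|grep zz; python3 m.py; python3 -m crank '[[2,0,0,0,0]]'|grep zz; python3 m.py; python3 -m crank '[[2,0,0,0,0]]'|grep zz; python3 m.py
```

```text
Mz 0.685 q6 2.436 yaw -1.169 F [-6.4  5.4  4.7]
Mz 0.641 q6 2.435 yaw -1.168 F [-5.9  6.3  5.4]
Mz 0.560 q6 2.435 yaw -1.168 F [-7.2  4.2  5.3]
```

```bash

python3 -m crank '[[2,0,0,0.02,0.07],[2,0,0,0.03,0.14],[2,0,0,0.03,0.21],[2,0,0,0.03,0.28],[2,0,0,0.03,0.28]]'|grep zz; python3 m.py
python3 -m crank '[[6,0,0,0,0],[6,0,0,0,0],[6,0,0,0,0],[6,0,0,0,0],[6,0,0,0,0]]'; python3 m.py
python3 -m crank '[[6,0,0,1.5,0],[6,0,0,5,0],[6,0,0,10,0],[6,0,0,15,0],[6,0,0,20,0]]'
python3 -m crank '[[6,0,5,0,0],[6,0,10,0,0],[6,0,15,0,0],[6,0,20,0,0],[6,0,25,0,0]]'
python3 - <<'E'
from h import *
a=cam('side');b=cam('top')
def cr(c,P,w,h,k):
    u=np.round(proj(c,P)).astype(int)-[w//2,h//2];print(u);return cv2.resize(c['frame'][u[1]:u[1]+h,u[0]:u[0]+w,::-1],(w*k,h*k),interpolation=cv2.INTER_CUBIC)
cv2.imwrite('pics/end.png',np.hstack([cr(a,(.546,-.1457,.1),66,96,6),cr(b,(.546,-.1457,.1),66,96,6)]))
E
```

```text
Mz 0.066 q6 2.153 yaw -0.886 F [-4.4  3.6  0.7]
time_s: 25.85
ee_pos: [0.5474, -0.1467, 0.1305]
ee_rot: [0.902, -0.431, 0.0, -0.0]
wrist_force: [-0.5, 0.2, 0.6]
gripper_width: 0.0602
finger_force: 0.0
Mz 0.028 q6 2.159 yaw -0.891 F [-0.5  0.2  0.6]
time_s: 26.35
ee_pos: [0.5468, -0.1465, 0.3337]
ee_rot: [0.902, -0.431, 0.0, -0.0]
wrist_force: [1.6, -0.2, -0.1]
gripper_width: 0.0598
finger_force: 0.0
time_s: 26.85
ee_pos: [0.5468, 0.1053, 0.3319]
ee_rot: [0.902, -0.431, 0.001, -0.0]
wrist_force: [1.2, -0.2, -0.9]
gripper_width: 0.0599
finger_force: 0.0
[245 158]
[273 155]
```

View pics/end.png

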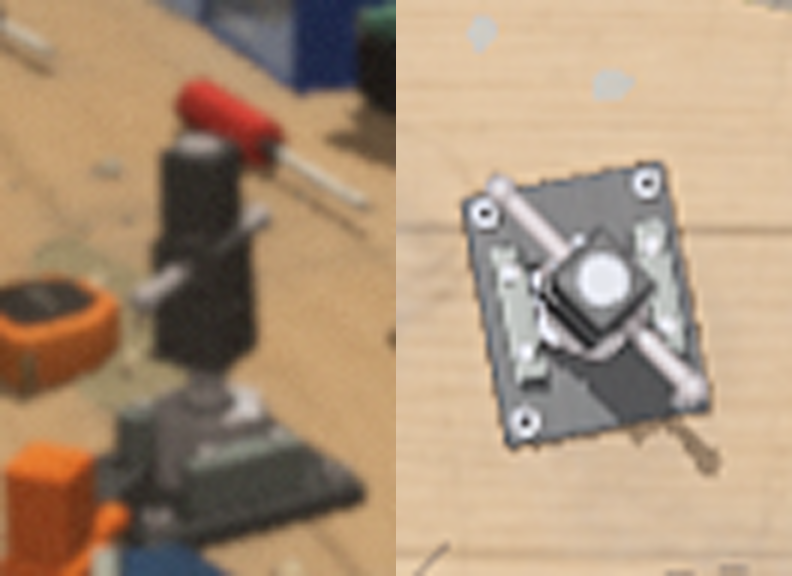

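The final picture shows the wrench upright on the tap, centred over the nut at (605,280). The bar is at about 43°, meaning roughly 5.6–5.7 rad turned, and nothing else looks moved. Handing in.

```bash
python3 -c "
from workcell import hand_in
print(hand_in())"
```

```text
the job is handed in; nothing more can be done
None
```

I fitted the wrench on the tap, worked it half a turn forward and a quarter back twice, then turned it firmly against the bottom at about 0.6 N m. I let go with the wrench upright and seated, and handed the job in at about 27 s; no verdict came back.

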